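# Crank a sanding jig's cam into its dwell and take out the turned foot

### The arm

A 6-joint arm with a two-finger parallel gripper is mounted at the origin on the work surface. World frame = base frame: x ahead of the robot, y to its left, z up, the work surface at z = 0. Lengths are in m, angles in rad, forces in N, time in s.
With the tool pointing down it reaches from about 0.25 to 0.775 m from the base axis. Payload 4 kg.
Tool frame: the origin (TCP) lies at the very end of the fingers, on their centre line; the grasp point (between the pads) lies hold_point_z behind it (hold_point_z is the distance from the TCP to the grasp point, in m); z points along the fingers, y is the direction in which the jaws open and shut (so a half turn about z gives the same grasp; the last joint's range is limited). The gripper opens to 94 mm and grips with 3 to 60 N. Pads are 16 mm wide; open, the fingers measure 119 mm over their backs; the gripper's body (75 mm by 177 mm) begins 78 mm behind the grasp point.
Start: joints at [1.182, 0.087, 1.371, -0, 1.684, -0.103], TCP at [0.155, 0.528, 0.206] pointing down, gripper open.
Joint ranges: [-3.1, 3.1], [-0.76, 2.03], [0.27, 2.55], [-1.08, 4.22], [0.17, 2.65], [-2.57, 2.57]. Speed limits (rad/s): [2.79, 2.79, 3.14, 3.14, 3.14, 3.14].

### API

Orientations are given as [roll, pitch, yaw] about the fixed x, y, z axes, in that order (R = Rz(yaw) Ry(pitch) Rx(roll)).
In Python, from bench import * gives the robot as it stands.
- The arm moves only by the tool step_arm, never from a script. Its argument "increments" is text: rows parted by semicolons, each of 6 numbers parted by spaces: the shift along the tool's x, y, z in cm, then the turn, a rotation vector about the tool's x, y, z in rad. A call has 1 to 5 rows; each row shifts and turns the commanded pose from where the row before left it, along the tool's axes as they then stand; what a row does not reach is not made up. A row lasts 1/10 s, in which the tool goes at most 50 mm and 8.59 degrees, less where a joint would pass 70% of its speed; a pose out of reach is approached as far as the arm can. A call is refused whole if a number of a shift passes 5 or a number of a turn 0.15, either way. A call with a gripper value outside its range is refused whole. "claw" is the gripper's target within -1 to 1 (shut at 1, half-way at 0, fully open at -1), set as the call begins (left out, the last holds). The fingers move at their own pace and stop on an object; the grip force is fixed at half the most. Time passes only in rows, so rows that do not move let the fingers close. It gives the time, the measured TCP pose, the force and the opening at its end, in the units of the state.
- get_obs(): the state, without advancing time (a new reading comes with each control period).
- snapshot(name): name is "side" or "top"; returns the picture (384x512x3 uint8, red, green, blue); there is no depth.
- calibration(name): a dict with "camera_matrix" (3x3 intrinsics, pixels), "eye" and "orientation" of the camera in the world. Camera axes: x right, y up, looking along -z (the intrinsics and any distortion apply to the point x, -y, -z); pixel columns grow to the right and rows downward; lengths in m; the calibration is good to about 2 mm. A picture is of the moment at which its call begins. calibration takes no time and is no camera call.
- close_job(): hands the job in, once; it reports no verdict.
The state is a dict: "time": time; "joint_positions": joint angles; "qvel": joint speeds; "joint_torque": joint torques, N m; "tool_pos": TCP position; "ee_rot": TCP orientation; "wrist_force": force on the tool from outside, world axes, zero at the start; "wrist_torque": the same for the moment, N m; "width": finger opening in m.
Only numpy, scipy, OpenCV 4.12 (cv2) and the standard library are available. Lean on these libraries where they do the work, as an engineer would, in place of code of your own. Each camera call takes 0.05 s, during which the arm holds its last target. There are 200 camera calls.

### The job

Crank the sanding jig's camshaft anticlockwise (seen from above) until the follower's roller, having gone over the crest, rests in the cam's flat dwell, and let go, so that the jaw stays open by itself; never force the crank, least of all against the stop lip where the dwell ends. Then lift the turned wooden foot out of the jig and stand it upright in the empty plywood tray, leaving the jaw open and the brush, sanding block and jar where they are.

Things in the scene. Friction and masses are not known exactly. Their poses are not given: they have to be found in the camera images.
- fixture: Sanding jig: plywood board 160 x 345 x 12 mm, flat, fixed to the bench. Origin under its centre on the bench; x across, y along the board, z up. The camshaft stands 80 mm from the origin along -y; the foot's nest (fixed wooden V-jaw on its +y side, moving flat jaw on its -y side, all under 52 mm high) is centred 100 mm along +y.
- crank: Hand crank: steel bar 22 mm wide on the upright camshaft, hub top 76 mm above the bench. Origin on the shaft's axis at bench height. The knob's axis is 75 mm away, 105 degrees anticlockwise from the crank's x axis; at the start it lies towards the foot. 1.3 to 2.7 rad anticlockwise from the start lies the dwell: the cam is keyed to the crank at an unmeasured angle, +-0.35 rad.
- knob_grip (a point): Middle of the crank's upright wooden knob, on its axis, 98 mm above the bench; knob 26 mm in diameter, from 74 to 118 mm above the bench. It turns freely on its pin, so the hand need not turn. Let go on the rise the crank spins back and the jaw shuts; in the dwell it stays.
- shaft_top (a point): Top centre of the camshaft's hub. Feel of the crank, as force along the knob's path: free at first; then the spring resists with about 3 to 11 N as the jaw opens (1 rad); past the crest the spring pulls it onward (up to 12 N) for about 0.2 rad; then it is nearly free through the dwell, some 0.3 rad long; then the steep stop lip: pushing on with over 20 N drives the roller up it, which is forbidden.
- follower (a joint): How far the cam has pushed the follower (roller, rails and moving jaw, held by a spring of 25 N shut, 38 N open) along the board's -y, in m: about -0.001 with the jaw on the foot, 0.014 on the cam's crest, 0.012 with the roller in the flat dwell just past the crest, over 0.0152 only if forced up the stop lip.
- foot: A turned dark wooden furniture foot, 112 mm tall, 0.1 to 0.15 kg, standing upright in the nest, clamped at the start. Origin at the centre of its underside, z up. 46 mm diameter up to 46 mm height, a narrow waist, then a straight neck 34 mm in diameter from 78 to 106 mm height, by which it can be gripped from above.
- tray: An empty shallow plywood tray, 160 (x) x 140 (y) x 26 mm outside, walls and floor 6 mm thick, fixed to the bench. Origin under its centre on the bench top.
- brush: A wooden-handled brush 200 mm long lying on the bench beyond the jig (origin under its middle); a bystander.
- sanding_block: A cork sanding block 70 x 110 x 30 mm on the robot's side of the jig (origin under its centre); a bystander.
- wax_jar: A small amber jar, 60 mm diameter, 55 mm tall, beyond the jig (origin under its centre); a bystander.
Not all that is in view belongs to the job. Of the things like the foot, leave any that is purple; of the rest the smaller one is meant.

How it is judged:
On the way, in this order (a step that is already met when the one before it is completed fails the run):
1. the crank is let go and the follower stays in the cam's flat dwell, jaw open, the foot still in its nest (value of joint follower between 0.0108 and 0.0129 m and contact force between the fingers and crank below 0.2 N and distance of foot from where it was at the start of the episode below 0.02 m), for 0.5 s.
2. the foot is lifted out of the nest while the jaw stays open (value of joint follower between 0.0108 and 0.0129 m and z of foot in the frame of fixture above 0.06 m), for 0.1 s.
At the end, for the whole second after the job is handed in: The follower rests in the dwell (joint follower between 10.8 and 12.9 mm) with the crank released; the foot stands upright (within 0.1 rad) and at rest on the tray's floor, its axis inside the tray walls (within 56 mm of the tray's centre along its x and 46 mm along its y) (value of joint follower between 0.0108 and 0.0129 m and x of foot in the frame of tray between -0.056 and 0.056 m and y of foot in the frame of tray between -0.046 and 0.046 m and z of foot in the frame of tray below 0.012 m and angle between foot's own z axis and vertical below 0.1 rad and linear speed of foot below 0.02 m/s); the robot touches nothing.
It fails at once if the crank is forced past the dwell: the roller is driven up the stop lip (value of joint follower above 0.0152 m).
It fails at once if the foot is pulled out of the nest while the jaw clamps it (distance of foot from where it was at the start of the episode above 0.01 m and value of joint follower below 0.008 m).
It fails at once if the brush is pushed more than 20 mm (distance of brush from where it was at the start of the episode above 0.02 m).
It fails at once if the sanding block is pushed more than 20 mm (distance of sanding_block from where it was at the start of the episode above 0.02 m).
It fails at once if the wax jar is pushed more than 20 mm (distance of wax_jar from where it was at the start of the episode above 0.02 m).
It also fails if it takes over 67 s, if anything falls off the work surface, if the arm or the gripper's body presses on something with over 40 N, if the wrist force passes 120 N, or if a joint passes its speed limit or range.

## Working session

There is one attempt and no reset: what is moved stays moved. The work goes in short steps, Python scripts to look and compute and a tool call to move; the robot and the scene stay as the last step left them, time stands still between calls to the robot, and variables do not carry over. Pictures are saved under pics/ and viewed, about 8 in all and at most 12, crops included, and the job is handed in when it is done.

Besides the shell and the picture viewer there is one more tool, called after "Call:" as name(argument=value, ...) on one line, values as JSON. step_arm: Moves the arm, as the interface text tells. Its arguments: {"type":"object","properties":{"increments":{"type":"string"},"claw":{"type":"number"}},"required":["increments"]}

```bash
ls; mkdir -p pics; python3 - <<'E'
from bench import *
import cv2
for n in("top","side"):
    cv2.imwrite(f"pics/{n}0.png",snapshot(n)[:,:,::-1]); print(n,calibration(n))
o=get_obs(); print(o)
E
```

```text
pics
top {'camera_matrix': array([[412.11154322,   0.        , 254.00971141],
       [  0.        , 412.11154322, 197.37787643],
       [  0.        ,   0.        ,   1.        ]]), 'eye': array([0.48199178, 0.05690546, 0.9326322 ]), 'orientation': array([ 0.10884706, -0.01626941, -1.55388161])}
side {'camera_matrix': array([[392.59964836,   0.        , 249.10480465],
       [  0.        , 392.59964836, 194.114198  ],
       [  0.        ,   0.        ,   1.        ]]), 'eye': array([ 0.10811822, -0.37906985,  0.45618723]), 'orientation': array([ 1.0818468 ,  0.02299924, -0.83416133])}
{'time': 0.1, 'joint_positions': array([ 1.18187090e+00,  8.78885426e-02,  1.37209048e+00, -3.55000621e-05,
        1.68357742e+00, -1.03109124e-01]), 'qvel': array([ 0.00106636, -0.00084305, -0.00242756, -0.00120155, -0.00033778,
       -0.00010515]), 'joint_torque': array([ 1.90316765e-03, -3.41252232e+01, -3.03302228e+01,  7.19783222e-02,
        3.03857506e-02, -1.23150812e-04]), 'tool_pos': array([0.15490358, 0.52722984, 0.20442355]), 'ee_rot': array([-3.13963566e+00, -1.67031234e-04,  2.85577222e+00]), 'wrist_force': array([0.41494203, 0.1313931 , 0.17539408]), 'wrist_torque': array([-0.02675609,  0.01841352, -0.01010658]), 'width': 0.0940375248452846}
```

View pics/top0.png

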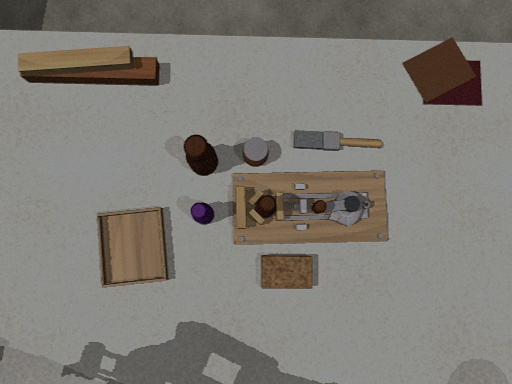

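View pics/side0.png

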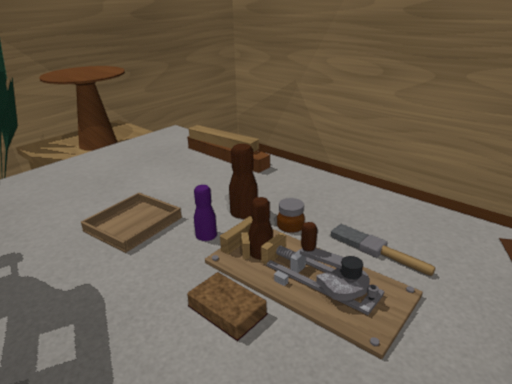

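Looking along the top picture, +x is up and +y is left. There are three foot-like things: purple at (202,212), a large brown one at (200,152) and a brown one in the jig's nest at (266,204). I leave the purple one. Of the two brown ones, the smaller fits, and it stands in the nest. The knob is near (320,206) and the hub near (352,204). I'll confirm with an enlarged crop and measure.

```bash
cat > h.py <<'E'
from bench import *
import cv2, numpy as np
from scipy.spatial.transform import Rotation as Rn
def ray(n,u,v):
    c=calibration(n);R=Rn.from_euler('xyz',c['orientation']).as_matrix();d=np.linalg.solve(c['camera_matrix'],[u,v,1]);return c['eye'],R@(d*[1,-1,-1])
def at(n,u,v,z):
    e,d=ray(n,u,v);return e+d*(z-e[2])/d[2]
def px(n,p):
    c=calibration(n);R=Rn.from_euler('xyz',c['orientation']).as_matrix();q=R.T@(np.array(p)-c['eye'])*[1,-1,-1];q=c['camera_matrix']@q;return (q[:2]/q[2]).round(1)
def tri(u1,v1,u2,v2):
    A=[];b=[]
    for n,u,v in(("top",u1,v1),("side",u2,v2)):
        e,d=ray(n,u,v);d=d/np.linalg.norm(d);P=np.eye(3)-np.outer(d,d);A.append(P);b.append(P@e)
    return np.linalg.lstsq(np.vstack(A),np.hstack(b),rcond=None)[0]
def crop(n,name,x0,y0,w,h,s,im=None):
    im=snapshot(n)[:,:,::-1] if im is None else im
    cv2.imwrite(f"pics/{name}.png",cv2.resize(im[y0:y0+h,x0:x0+w],None,fx=s,fy=s,interpolation=cv2.INTER_CUBIC))
E
python3 - <<'E'
from h import *
import bench
print([k for k in dir(bench) if k[0]!='_'], getattr(bench,'hold_point_z',None))
a=cv2.imread('pics/top0.png');b=cv2.imread('pics/side0.png')
A=cv2.resize(a[160:260,220:400],None,fx=4.4,fy=4.4,interpolation=cv2.INTER_CUBIC)[:, :790]
cv2.imwrite('pics/A.png',A)
crop(0,'B',190,180,240,170,3.3,b)
print('foot top',tri(266,203,261,202),at('top',266,203,.124))
print('knob',tri(320,206,309,227),at('top',320,206,.118))
print('hub',tri(352,204,352,264),at('top',352,204,.076))
print('tray corners',[at('top',*p,.026).round(3) for p in((97,211),(163,207),(167,281),(103,287))])
print('board',[at('top',*p,.012).round(3) for p in((233,173),(384,171),(387,241),(233,244))])
E
```

```text
['IKError', 'calibration', 'close_job', 'get_obs', 'hold_point_z', 'snapshot'] 0.0188
foot top [0.56245508 0.0190731  0.11836119] [0.55987005 0.02141118 0.124     ]
knob [ 0.55764683 -0.08818326  0.11331399] [ 0.55643866 -0.08641066  0.118     ]
hub [ 0.56708111 -0.16341594  0.07206391] [ 0.56571842 -0.16103992  0.076     ]
tray corners [array([0.545, 0.387, 0.026]), array([0.556, 0.244, 0.026]), array([0.396, 0.229, 0.026]), array([0.381, 0.365, 0.026])]
board [array([0.637, 0.092, 0.012]), array([ 0.649, -0.251,  0.012]), array([ 0.49 , -0.255,  0.012]), array([0.478, 0.088, 0.012])]
```

View pics/A.png

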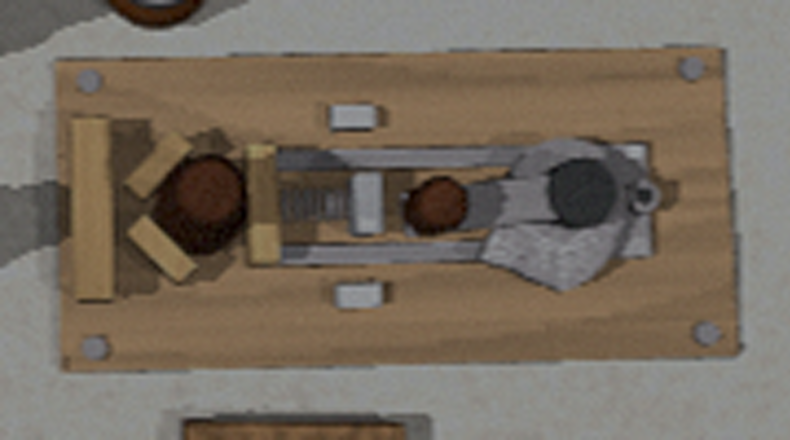

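View pics/B.png

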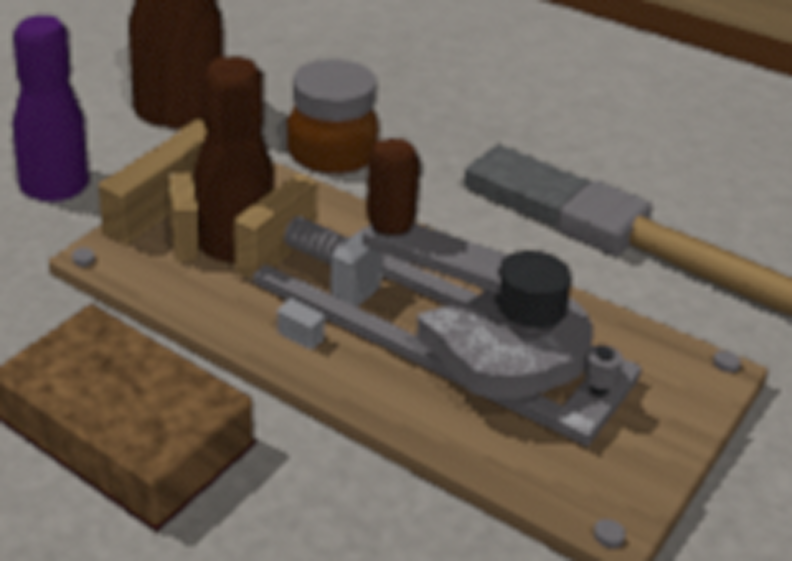

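The crop confirms it: a dark brown foot stands in the nest between the V-jaw (left) and the flat jaw. The large brown one and the purple one stand outside the jig. Estimates are foot (0.560, 0.019), shaft (0.566, -0.162) and knob (0.557, -0.087), and their spacings agree with the given sizes. I turn the hand to yaw π and go above the knob.

Call:
step_arm(increments="0 0 0 0 0 -0.143; 0 0 0 0 0 -0.143; -2.5 -3.8 0 0 0 0; -2.5 -3.8 0 0 0 0; -2.5 -3.8 0 0 0 0", claw=-0.2)

```text
time: 0.6
tool_pos: [0.2303, 0.4123, 0.2047]
ee_rot: [-3.14, -0.001, -3.14]
wrist_force: [0.3, 0.7, 0.3]
width: 0.0579
```

Call:
step_arm(increments="-2.5 -3.8 0 0 0 0; -2.5 -3.8 0 0 0 0; -2.5 -3.8 0 0 0 0; -2.5 -3.8 0 0 0 0; -2.5 -3.8 0 0 0 0")

```text
time: 1.1
tool_pos: [0.3555, 0.222, 0.2052]
ee_rot: [3.142, -0.0, -3.141]
wrist_force: [0.4, 0.3, -0.3]
width: 0.0562
```

Call:
step_arm(increments="-2.5 -3.8 0 0 0 0; -2.5 -3.8 0 0 0 0; -2.5 -3.8 0 0 0 0; -2.5 -3.8 0 0 0 0; -2.5 -3.8 0 0 0 0")

```text
time: 1.6
tool_pos: [0.4806, 0.032, 0.2051]
ee_rot: [3.141, -0.0, 3.141]
wrist_force: [0.6, 0.5, -0.4]
width: 0.0564
```

Call:
step_arm(increments="-2.5 -4 1.5 0 0 0; -2.5 -4 1.5 0 0 0; -2.6 -3.9 1.5 0 0 0; 0 0 1.5 0 0 0; 0 0 0 0 0 0")

```text
time: 2.1
tool_pos: [0.5542, -0.0853, 0.1415]
ee_rot: [3.139, -0.008, 3.14]
wrist_force: [-1.0, 0.2, 1.1]
width: 0.0563
```

```bash
python3 - <<'E'
from h import *
o=get_obs();print(o['tool_pos'],o['wrist_force'],px('side',o['tool_pos']),px('side',[.557,-.087,.118]),px('top',[.557,-.087,.118]))
crop('side','C',190,130,240,170,3.3)
E
```

```text
[ 0.55419259 -0.08530174  0.14146586] [-0.95255109  0.18818053  1.05579839] [306.3 212.2] [307.5 224.5] [320.3 205.7]
```

View pics/C.png

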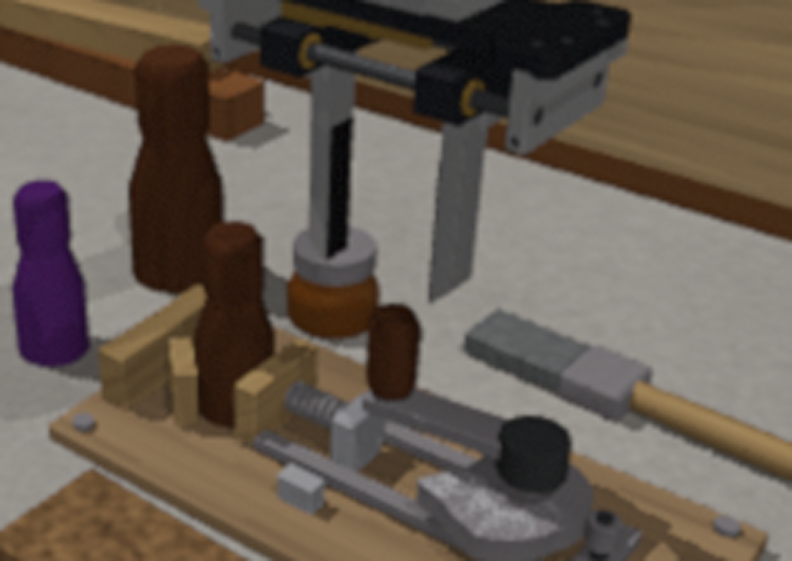

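The side crop shows the open fingers straddling the knob, with the knob top at crop (395,310), which is full-image (310,224). I descend to the knob's middle and shut.

Call:
step_arm(increments="-0.2 -0.1 2 0 0 0; 0 0 2 0 0 0; 0 0 2 0 0 0; 0 0 0.1 0 0 0; 0 0 0 0 0 0")

```text
time: 2.65
tool_pos: [0.5581, -0.085, 0.0856]
ee_rot: [3.142, 0.001, -3.14]
wrist_force: [-0.6, 0.1, 0.8]
width: 0.0563
```

Call:
step_arm(increments="0 0 0 0 0 0; 0 0 0 0 0 0; 0 0 0 0 0 0; 0 0 0 0 0 0", claw=1)

```text
time: 3.05
tool_pos: [0.5585, -0.0868, 0.0852]
ee_rot: [-3.14, 0.001, -3.141]
wrist_force: [-0.3, -7.4, 1.8]
width: 0.0276
```

```bash
python3 -c "
import numpy as np
t=np.arange(0,2.75,.1);p=1.675+t
x=-7.5*np.cos(p);y=7.5*np.sin(p)
for i in range(1,len(t)):print(round(t[i],1),'%.2f %.2f'%(x[i]-x[i-1],y[i]-y[i-1]),'world %.4f %.4f'%(.566-x[i]/100,-.162+y[i]/100))"
```

```text
0.1 0.74 -0.12 world 0.5508 -0.0886
0.2 0.73 -0.19 world 0.5435 -0.0904
0.3 0.70 -0.26 world 0.5365 -0.0930
0.4 0.67 -0.33 world 0.5298 -0.0963
0.5 0.64 -0.39 world 0.5234 -0.1003
0.6 0.59 -0.46 world 0.5174 -0.1048
0.7 0.55 -0.51 world 0.5120 -0.1100
0.8 0.49 -0.57 world 0.5071 -0.1156
0.9 0.43 -0.61 world 0.5027 -0.1217
1.0 0.37 -0.65 world 0.4990 -0.1283
1.1 0.30 -0.69 world 0.4960 -0.1351
1.2 0.23 -0.71 world 0.4936 -0.1422
1.3 0.16 -0.73 world 0.4920 -0.1496
1.4 0.09 -0.74 world 0.4912 -0.1570
1.5 0.01 -0.75 world 0.4910 -0.1645
1.6 -0.06 -0.75 world 0.4917 -0.1720
1.7 -0.14 -0.74 world 0.4930 -0.1793
1.8 -0.21 -0.72 world 0.4951 -0.1865
1.9 -0.28 -0.70 world 0.4979 -0.1935
2.0 -0.35 -0.66 world 0.5014 -0.2001
2.1 -0.41 -0.63 world 0.5055 -0.2064
2.2 -0.47 -0.58 world 0.5103 -0.2122
2.3 -0.53 -0.53 world 0.5156 -0.2175
2.4 -0.58 -0.48 world 0.5214 -0.2223
2.5 -0.62 -0.42 world 0.5276 -0.2264
2.6 -0.66 -0.35 world 0.5342 -0.2299
2.7 -0.69 -0.28 world 0.5412 -0.2328
```

Call:
step_arm(increments="0.74 -0.2 0 0 0 0; 0.73 -0.2 0 0 0 0; 0.7 -0.26 0 0 0 0")

```text
time: 3.35
tool_pos: [0.5367, -0.0938, 0.0852]
ee_rot: [-3.14, 0.002, 3.142]
wrist_force: [2.6, -3.7, 1.2]
width: 0.0253
```

Call:
step_arm(increments="0.67 -0.33 0 0 0 0; 0.64 -0.39 0 0 0 0; 0 0 0 0 0 0")

```text
time: 3.65
tool_pos: [0.5231, -0.1016, 0.0852]
ee_rot: [-3.139, 0.002, 3.141]
wrist_force: [3.7, -4.5, 2.1]
width: 0.0251
```

Call:
step_arm(increments="0.55 -0.54 0 0 0 0; 0.53 -0.53 0 0 0 0; 0 0 0 0 0 0")

```text
time: 3.95
tool_pos: [0.5121, -0.1115, 0.0852]
ee_rot: [-3.141, 0.001, 3.141]
wrist_force: [0.7, -1.5, 4.7]
width: 0.0256
```

Call:
step_arm(increments="0.49 -0.57 0 0 0 0; 0.43 -0.61 0 0 0 0; 0 0 0 0 0 0")

```text
time: 4.25
tool_pos: [0.5056, -0.1194, 0.0851]
ee_rot: [3.135, 0.006, -3.14]
wrist_force: [6.1, 4.1, 4.2]
width: 0.0253
```

Call:
step_arm(increments="0.37 -0.65 0 0 0 0; 0.3 -0.69 0 0 0 0; 0 0 0 0 0 0")

```text
time: 4.55
tool_pos: [0.4987, -0.1313, 0.0851]
ee_rot: [3.132, 0.005, -3.139]
wrist_force: [5.1, 7.8, 4.7]
width: 0.0255
```

Call:
step_arm(increments="0.23 -0.71 0 0 0 0; 0.16 -0.73 0 0 0 0; 0 0 0 0 0 0")

```text
time: 4.85
tool_pos: [0.4944, -0.1434, 0.0849]
ee_rot: [3.128, 0.004, -3.139]
wrist_force: [5.2, 12.8, 7.1]
width: 0.0255
```

Call:
step_arm(increments="0.09 -0.74 0 0 0 0; 0 0 0 0 0 0")

```text
time: 5.05
tool_pos: [0.493, -0.15, 0.0849]
ee_rot: [3.126, 0.002, -3.138]
wrist_force: [2.5, 14.6, 8.4]
width: 0.0255
```

Call:
step_arm(increments="0.01 -0.75 0 0 0 0; 0 0 0 0 0 0")

```text
time: 5.25
tool_pos: [0.4921, -0.1572, 0.0849]
ee_rot: [3.126, 0.0, -3.138]
wrist_force: [1.5, 15.2, 10.1]
width: 0.0254
```

Call:
step_arm(increments="-0.06 -0.75 0 0 0 0; 0 0 0 0 0 0")

```text
time: 5.45
tool_pos: [0.492, -0.164, 0.0849]
ee_rot: [3.124, -0.002, -3.138]
wrist_force: [-0.1, 15.5, 11.2]
width: 0.0255
```

Call:
step_arm(increments="-0.1 -0.6 0 0 0 0; 0 0 0 0 0 0")

```text
time: 5.65
tool_pos: [0.4923, -0.1693, 0.0848]
ee_rot: [3.123, -0.003, -3.138]
wrist_force: [-1.8, 16.8, 11.7]
width: 0.0253
```

Call:
step_arm(increments="-0.1 -0.4 0 0 0 0; 0 0 0 0 0 0")

```text
time: 5.85
tool_pos: [0.4926, -0.1724, 0.0848]
ee_rot: [3.121, -0.005, -3.138]
wrist_force: [-3.2, 21.1, 15.3]
width: 0.0254
```

```bash
python3 - <<'E'
from h import *
print(get_obs()['wrist_force'],get_obs()['tool_pos'])
s=snapshot('side')[:,:,::-1];t=snapshot('top')[:,:,::-1]
cv2.imwrite('pics/D.png',cv2.resize(np.hstack([s[190:350,190:430],t[160:260,225:395].repeat(1,0) if 0 else cv2.resize(t[160:260,225:395],(272,160))]),None,fx=1.55,fy=1.55,interpolation=cv2.INTER_CUBIC))
E
```

```text
[-3.24390345 21.08165397 15.33318468] [ 0.49263178 -0.17243465  0.08481852]
```

View pics/D.png

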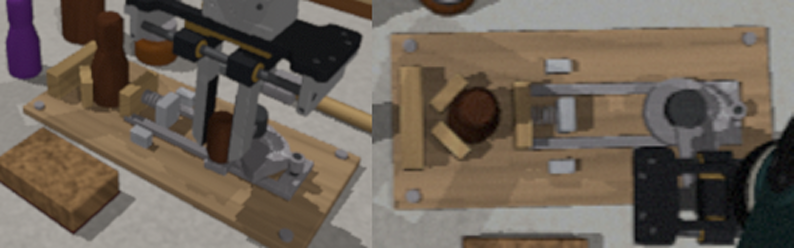

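Crop D shows the flat jaw clearly open, at top-picture column about 286 against about 279.5 before. The crank bar points towards the robot. The force is rising with a growing vertical share, so before pushing on I ease the vertical load and one small step back, then measure the opening.

Call:
step_arm(increments="0 0 -0.3 0 0 0; 0 0 0 0 0 0")

```text
time: 6.15
tool_pos: [0.4926, -0.1728, 0.085]
ee_rot: [3.122, -0.005, -3.138]
wrist_force: [0.7, 18.7, 3.6]
width: 0.0254
```

```bash
cat >> h.py <<'E'
def shift(save=None):
    a=cv2.imread('pics/top0.png');b=snapshot('top')[:,:,::-1].copy()
    out={}
    for k,(x0,x1,y0,y1) in dict(jaw=(274,288,190,221),block=(296,311,196,216),roller=(363,374,192,215)).items():
        g=lambda i:cv2.resize(i,None,fx=8,fy=8,interpolation=cv2.INTER_CUBIC)
        t=g(a[y0:y1,x0:x1]);s=g(b[y0-2:y1+2,x0-6:x1+14]);m=cv2.matchTemplate(s,t,cv2.TM_CCOEFF_NORMED);_,v,_,l=cv2.minMaxLoc(m)
        out[k]=(l[0]/8-6,l[1]/8-2,round(v,2))
    if save: cv2.imwrite(f'pics/{save}.png',cv2.resize(b[160:260,225:395],None,fx=4.6,fy=4.6,interpolation=cv2.INTER_CUBIC))
    return out
E
python3 - <<'E'
from h import *
print(get_obs()['wrist_force'],get_obs()['tool_pos']);print(shift('E'));p=np.array([.563,-.02,.045]);print(px('top',p+[0,-.013,0])-px('top',p))
E
```

```text
[ 0.71997926 18.66285618  3.59294107] [ 0.49257982 -0.17282433  0.08497475]
{'jaw': (6.375, -0.375, 0.85), 'block': (0.0, 0.0, 0.95), 'roller': (6.125, -0.125, 0.6)}
[6.  0.1]
```

View pics/E.png

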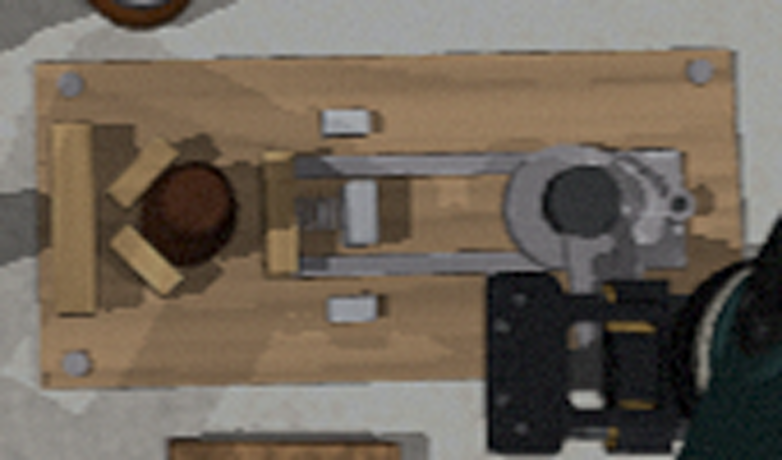

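Template matching puts the jaw 6.2 px over, about 13 mm, so the follower is at about 12.5 to 13 mm. The first cam picture puts the crest at about 1.77 rad (the lobe corner at A (560,290)) and the lip at about 2.5 rad. The crank stands at 1.6 rad, so it is just short of the crest. I go on in small steps.

Call:
step_arm(increments="-0.04 -0.2 -0.1 0 0 0; 0 0 0 0 0 0")

```text
time: 6.4
tool_pos: [0.4926, -0.1733, 0.085]
ee_rot: [3.118, -0.007, -3.137]
wrist_force: [1.8, 21.5, 2.5]
width: 0.0254
```

Call:
step_arm(increments="-0.04 -0.2 0 0 0 0; 0 0 0 0 0 0")

```text
time: 6.6
tool_pos: [0.4926, -0.1737, 0.0849]
ee_rot: [3.115, -0.008, -3.137]
wrist_force: [1.6, 25.1, 2.5]
width: 0.0253
```

That is stiffer than a spring rise should be. I back off 5 mm and compare the opening before and after.

```bash
python3 - <<'E'
from h import *
o=get_obs();print(o['wrist_torque'],o['wrist_force'],shift(),shift());print(o['joint_positions'],o['joint_torque'])
E
```

```text
[ 4.14849784 -0.28353399 -0.01596777] [ 1.56932952 25.10475582  2.5370146 ] {'jaw': (6.375, -0.375, 0.85), 'block': (0.0, 0.0, 0.95), 'roller': (6.125, -0.125, 0.6)} {'jaw': (6.375, -0.375, 0.85), 'block': (0.0, 0.0, 0.95), 'roller': (6.125, -0.125, 0.6)}
[-0.46131554  0.09471671  1.60506104  0.02035749  1.46103959 -2.03933376] [-12.88603842 -31.30750179 -32.33313918  -7.21088603  -3.17752719
   0.05557772]
```

Call:
step_arm(increments="0.05 0.5 0 0 0 0; 0 0 0 0 0 0")

```text
time: 6.9
tool_pos: [0.4925, -0.1726, 0.085]
ee_rot: [3.124, -0.007, -3.138]
wrist_force: [1.9, 15.9, -0.4]
width: 0.0249
```

```bash
python3 - <<'E'
from h import *
o=get_obs();print(o['wrist_torque'],o['wrist_force'],o['tool_pos'],shift(),shift())
s=snapshot('side')[:,:,::-1]
crop(0,'F',260,190,170,130,4.6,s)
E
```

```text
[ 2.61878506e+00 -5.21968750e-01  1.30445168e-03] [ 1.85438089 15.94411003 -0.35027846] [ 0.49254355 -0.17262921  0.08502476] {'jaw': (6.375, -0.375, 0.85), 'block': (0.0, 0.0, 0.95), 'roller': (6.125, -0.125, 0.59)} {'jaw': (6.375, -0.375, 0.85), 'block': (0.0, 0.0, 0.95), 'roller': (6.125, -0.125, 0.56)}
```

View pics/F.png

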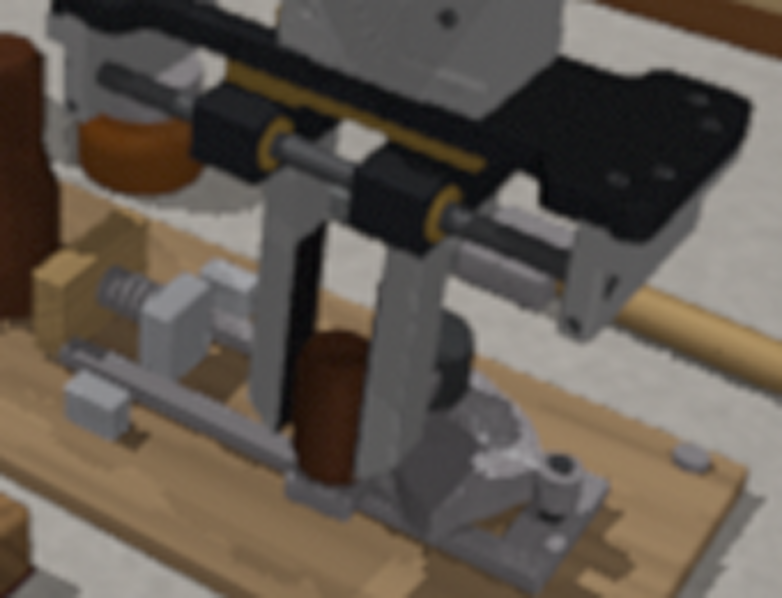

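```bash
python3 - <<'E'
from h import *
for z in(.03,.045,.06,.075): print(z,'corner',at('side',353.5,307,z).round(3),'near finger',at('side',343.7,290,z).round(3),'facetop',at('side',355.6,277,z).round(3))
print('knobtop',at('side',332.8,265,.118).round(3), 'hub',at('side',260+447/4.6,190+318/4.6,.076).round(3))
print('finger tip R, lower left/right',at('side',260+357/4.6,190+480/4.6,.085).round(3),at('side',260+405/4.6,190+470/4.6,.085).round(3),'L',at('side',260+250/4.6,190+410/4.6,.085).round(3))
E
```

```text
0.03 corner [ 0.53  -0.193  0.03 ] near finger [ 0.553 -0.164  0.03 ] facetop [ 0.592 -0.162  0.03 ]
0.045 corner [ 0.515 -0.2    0.045] near finger [ 0.537 -0.171  0.045] facetop [ 0.575 -0.17   0.045]
0.06 corner [ 0.5   -0.206  0.06 ] near finger [ 0.521 -0.179  0.06 ] facetop [ 0.558 -0.178  0.06 ]
0.075 corner [ 0.485 -0.213  0.075] near finger [ 0.506 -0.186  0.075] facetop [ 0.541 -0.185  0.075]
knobtop [ 0.495 -0.172  0.118] hub [ 0.58  -0.167  0.076]
finger tip R, lower left/right [ 0.482 -0.19   0.085] [ 0.495 -0.198  0.085] L [ 0.488 -0.148  0.085]
```

Call:
step_arm(increments="0 0.5 0 0 0 0; 0 0 0 0 0 0")

```text
time: 7.25
tool_pos: [0.4925, -0.1715, 0.0851]
ee_rot: [3.131, -0.006, -3.139]
wrist_force: [2.3, 6.7, -3.6]
width: 0.0254
```

Call:
step_arm(increments="0 0.5 0 0 0 0; 0 0 0 0 0 0")

```text
time: 7.45
tool_pos: [0.4924, -0.1694, 0.0853]
ee_rot: [3.137, -0.006, -3.141]
wrist_force: [0.3, 2.5, -8.8]
width: 0.0255
```

Call:
step_arm(increments="0 0.4 0.4 0 0 0; 0 0 0 0 0 0")

```text
time: 7.65
tool_pos: [0.4925, -0.1684, 0.085]
ee_rot: [-3.14, -0.005, 3.141]
wrist_force: [-5.9, -1.7, 2.7]
width: 0.0252
```

Call:
step_arm(increments="0 0.4 0 0 0 0; 0 0 0 0 0 0")

```text
time: 7.85
tool_pos: [0.4923, -0.1643, 0.085]
ee_rot: [-3.141, -0.005, 3.141]
wrist_force: [-6.5, 0.8, 4.0]
width: 0.0255
```

```bash
python3 - <<'E'
from h import *
o=get_obs();print(o['wrist_torque'],o['wrist_force'],o['tool_pos'],shift('G'))
E
```

```text
[0.37768542 0.91134936 0.01412875] [-6.48006016  0.77604167  4.04840533] [ 0.49230444 -0.1642506   0.08499285] {'jaw': (5.625, -0.25, 0.85), 'block': (0.0, 0.0, 0.95), 'roller': (5.375, -0.125, 0.58)}
```

View pics/G.png

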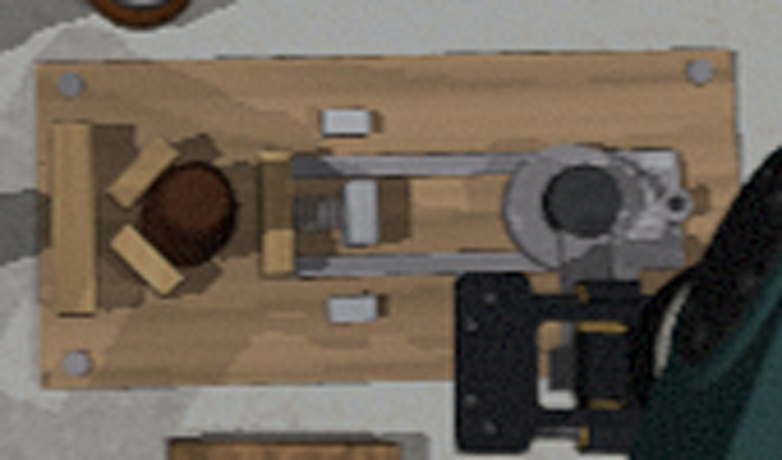

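Backing off by 0.11 rad closed the jaw by about 1.6 mm (jaw at 5.6 px), so this is certainly the rise before the crest, not the lip. The wall at 1.61 rad therefore comes from the hand's fixed angle to the crank, for example a fingertip against it. I turn the hand with the crank by 0.36 rad about the knob, then go on.

Call:
step_arm(increments="0.15 0 0 0 0 0; 0 0 0 0 0 -0.12; 0 0 0 0 0 -0.12; 0 0 0 0 0 -0.12; 0 0 0 0 0 0")

```text
time: 8.4
tool_pos: [0.4924, -0.164, 0.085]
ee_rot: [3.141, -0.001, -2.782]
wrist_force: [-4.1, 0.3, 3.5]
width: 0.0253
```

```bash
python3 - <<'E'
from h import *
o=get_obs();print(o['wrist_torque'],o['wrist_force'],o['tool_pos'],o['joint_positions'],shift())
a=.36;c,s=np.cos(a),np.sin(a)
t=np.arange(1.4,2.6,.1);p=1.675+t;x=7.5*np.cos(p);y=7.5*np.sin(p)
for i in range(1,len(t)):
    dx,dy=x[i]-x[i-1],y[i]-y[i-1];print(round(t[i],1),'%.2f %.2f'%(-dx*c-dy*s,-dx*s+dy*c))
E
```

```text
[ 0.21910213  0.78885911 -0.01920235] [-4.14631008  0.2677195   3.463317  ] [ 0.49242993 -0.16397312  0.08498999] [-4.30119640e-01  7.54549217e-02  1.62545825e+00 -8.75867840e-04
  1.44183612e+00 -2.36042789e+00] {'jaw': (5.5, -0.25, 0.85), 'block': (0.0, -0.125, 0.96), 'roller': (5.375, 0.0, 0.64)}
1.5 0.28 -0.70
1.6 0.20 -0.72
1.7 0.13 -0.74
1.8 0.06 -0.75
1.9 -0.02 -0.75
2.0 -0.09 -0.74
2.1 -0.17 -0.73
2.2 -0.24 -0.71
2.3 -0.31 -0.68
2.4 -0.37 -0.65
2.5 -0.44 -0.61
2.6 -0.50 -0.56
```

Call:
step_arm(increments="0.2 -0.72 0 0 0 0; 0 0 0 0 0 0")

```text
time: 8.65
tool_pos: [0.4924, -0.1658, 0.0849]
ee_rot: [3.129, 0.001, -2.783]
wrist_force: [-7.4, 14.8, 8.9]
width: 0.0253
```

Call:
step_arm(increments="0.13 -0.74 0 0 0 0; 0 0 0 0 0 0")

```text
time: 8.85
tool_pos: [0.4929, -0.1716, 0.0848]
ee_rot: [3.126, -0.001, -2.781]
wrist_force: [-9.9, 16.6, 10.9]
width: 0.0253
```

Call:
step_arm(increments="0.51 -0.23 -0.2 0 0 0; 0 0 0 0 0 0")

```text
time: 9.05
tool_pos: [0.4927, -0.174, 0.0849]
ee_rot: [3.126, 0.009, -2.781]
wrist_force: [4.2, 19.0, -1.5]
width: 0.0254
```

Call:
step_arm(increments="0.1 -0.37 0 0 0 0; 0 0 0 0 0 0")

```text
time: 9.25
tool_pos: [0.493, -0.176, 0.0848]
ee_rot: [3.123, 0.009, -2.78]
wrist_force: [3.2, 23.6, -0.8]
width: 0.0253
```

```bash
python3 - <<'E'
from h import *
o=get_obs();print(o['wrist_torque'],o['wrist_force'],o['tool_pos'],shift('H'))
crop('side','H2',300,230,100,75,8)
E
```

```text
[ 3.84455698 -0.69357895  0.06785608] [ 3.23311599 23.56285322 -0.82230628] [ 0.49301603 -0.17601374  0.08482933] {'jaw': (6.625, -0.375, 0.85), 'block': (0.0, 0.0, 0.95), 'roller': (6.375, 0.0, 0.76)}
```

View pics/H2.png

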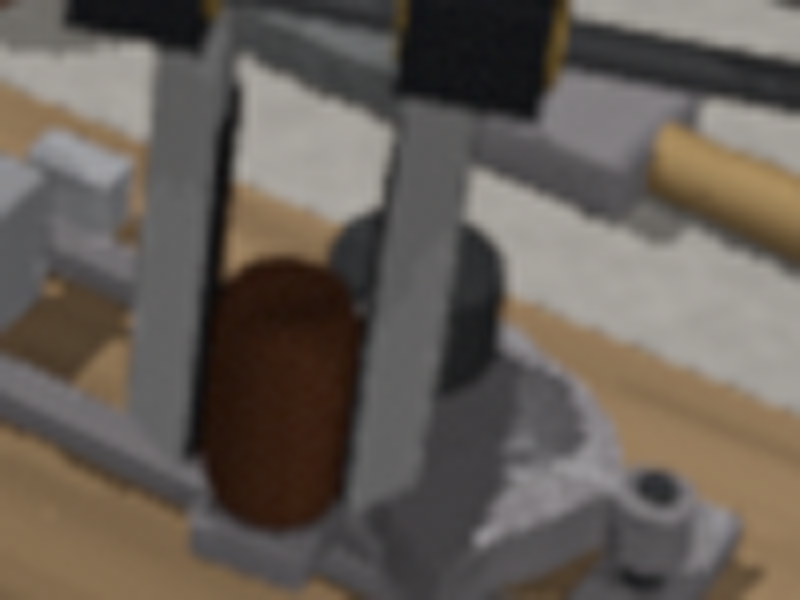

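Crop H2 shows the roller at crop (650,500) bearing on the cam just short of the lobe's corner. The jaw has opened further (6.6 px, follower about 13.3 mm), so the crank does move and the crest is 2 to 3 mm of knob travel away. I go on gently.

Call:
step_arm(increments="0.03 -0.3 0 0 0 0; 0 0 0 0 0 0")

```text
time: 9.55
tool_pos: [0.4943, -0.1816, 0.0849]
ee_rot: [3.129, 0.008, -2.78]
wrist_force: [5.4, 13.2, -4.5]
width: 0.0255
```

Call:
step_arm(increments="0.03 -0.2 0 0 0 0; 0 0 0 0 0 0")

```text
time: 9.75
tool_pos: [0.4958, -0.1867, 0.085]
ee_rot: [3.136, 0.008, -2.782]
wrist_force: [9.1, 7.2, -7.3]
width: 0.0252
```

Over the crest: the force is dropping. I continue gently into the dwell.

Call:
step_arm(increments="-0.33 -0.55 0.1 0 0 0; 0 0 0 0 0 0")

```text
time: 9.95
tool_pos: [0.4986, -0.1936, 0.0849]
ee_rot: [3.139, 0.002, -2.783]
wrist_force: [2.2, 2.0, -1.5]
width: 0.0256
```

```bash
python3 - <<'E'
from h import *
o=get_obs();print(o['wrist_force'],o['tool_pos'],shift(), np.arctan2(o['tool_pos'][1]+.162,o['tool_pos'][0]-.566)%6.283-1.675)
E
```

```text
[ 2.24430581  2.03498146 -1.53552542] [ 0.49863328 -0.19356755  0.08492609] {'jaw': (6.0, -0.25, 0.86), 'block': (0.0, 0.0, 0.95), 'roller': (6.0, 0.0, 0.76)} 1.9046149432517818
```

Call:
step_arm(increments="-0.05 -0.6 0 0 0 0; 0 0 0 0 0 0; 0 0 0 0 0 0")

```text
time: 10.3
tool_pos: [0.5011, -0.1987, 0.0849]
ee_rot: [3.138, 0.003, -2.782]
wrist_force: [2.3, 6.1, -0.8]
width: 0.0253
```

```bash
python3 - <<'E'
from h import *
o=get_obs();print(o['wrist_force'],o['tool_pos'],shift(), np.arctan2(o['tool_pos'][1]+.162,o['tool_pos'][0]-.566)%6.283-1.675)
E
```

```text
[ 2.26750896  6.07291955 -0.82786243] [ 0.50107174 -0.19867836  0.08492994] {'jaw': (5.875, -0.25, 0.85), 'block': (0.0, 0.0, 0.95), 'roller': (6.0, 0.0, 0.79)} 1.980622587260328
```

Follower reads about 11.9 mm and is unchanged over 0.08 rad, so the roller is in the dwell. I ease off, let go and lift clear.

Call:
step_arm(increments="0 0.2 0 0 0 0; 0 0 0 0 0 0")

```text
time: 10.55
tool_pos: [0.501, -0.1985, 0.085]
ee_rot: [-3.141, 0.003, -2.782]
wrist_force: [5.2, 2.7, -4.4]
width: 0.0254
```

Call:
step_arm(increments="0 0 0 0 0 0; 0 0 0 0 0 0; 0 0 0 0 0 0; 0 0 -1 0 0 0; 0 0 -2 0 0 0", claw=-0.2)

```text
time: 11.05
tool_pos: [0.4986, -0.1986, 0.1147]
ee_rot: [3.139, -0.003, -2.782]
wrist_force: [-0.0, -0.5, 0.4]
width: 0.056
```

Call:
step_arm(increments="0 0 -4 0 0 0; 0 0 -4 0 0 0; 0 0 0 0 0 0; 0 0 0 0 0 0; 0 0 0 0 0 0")

```text
time: 11.55
tool_pos: [0.4991, -0.1986, 0.1944]
ee_rot: [3.14, -0.001, -2.782]
wrist_force: [0.2, 0.4, 0.4]
width: 0.0566
```

```bash
python3 - <<'E'
from h import *
o=get_obs();print(o['wrist_force'],o['tool_pos'],shift('I'))
E
```

```text
[0.21204683 0.37652307 0.3946445 ] [ 0.49910592 -0.19856607  0.19441342] {'jaw': (6.0, -0.375, 0.86), 'block': (0.0, -0.125, 0.95), 'roller': (6.0, 0.0, 0.77)}
```

Call:
step_arm(increments="0 0 0 0 0 0.12; 0 0 0 0 0 0.12; 0 0 0 0 0 0.12; 0 0 0 0 0 0")

```text
time: 12.0
tool_pos: [0.499, -0.1984, 0.1936]
ee_rot: [3.14, -0.003, -3.141]
wrist_force: [-0.3, 0.7, -0.9]
width: 0.0565
```

Call:
step_arm(increments="-1.2 4.4 0 0 0 0; -1.2 4.4 0 0 0 0; -1.2 4.4 0 0 0 0; -1.2 4.4 0 0 0 0; -1.3 4.2 0 0 0 0")

```text
time: 12.5
tool_pos: [0.5604, 0.0211, 0.1944]
ee_rot: [3.141, -0.002, -3.138]
wrist_force: [0.0, 0.6, 0.0]
width: 0.0563
```

Call:
step_arm(increments="0 0 2.5 0 0 0; 0 0 0 0 0 0; 0 0 0 0 0 0")

```text
time: 12.8
tool_pos: [0.5598, 0.019, 0.1691]
ee_rot: [-3.142, -0.003, -3.14]
wrist_force: [-0.6, -0.7, -0.4]
width: 0.0563
```

```bash
python3 - <<'E'
from h import *
o=get_obs();print(o['wrist_force'],o['tool_pos'],o['ee_rot'],px('side',[.56,.02,.124]))
s=snapshot('side')[:,:,::-1]
crop(0,'J',190,130,170,130,4.6,s)
E
```

```text
[-0.56397133 -0.72110919 -0.43517036] [0.5597884  0.01902523 0.16912164] [-3.14156353 -0.00346387 -3.14020417] [258.  199.8]
```

View pics/J.png

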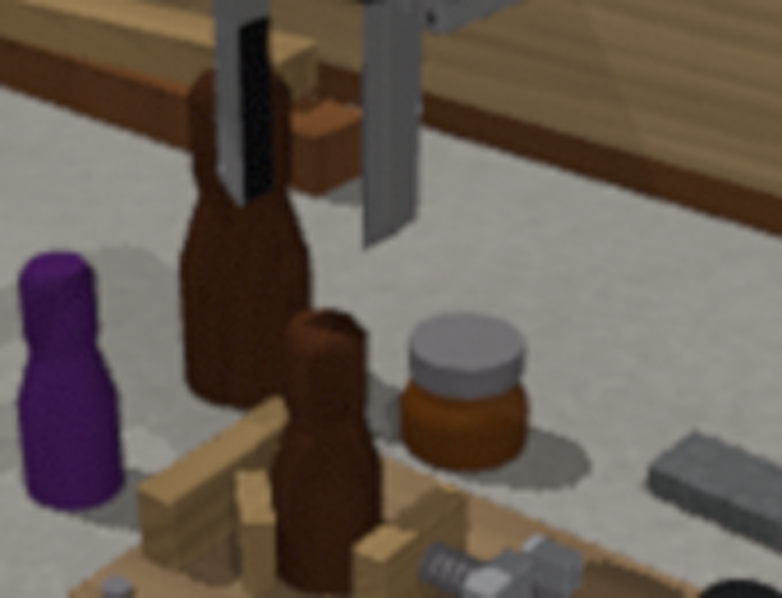

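Crop J shows the foot still upright in the nest, jaw open, its top at crop (330,325), which is full (262,201). The fingers straddle it above. I correct x by +3 mm, descend to the neck and grip.

Call:
step_arm(increments="-0.3 -0.1 2 0 0 0; 0 0 2.5 0 0 0; 0 0 2.5 0 0 0; 0 0 1.4 0 0 0; 0 0 0 0 0 0")

```text
time: 13.35
tool_pos: [0.5624, 0.0174, 0.0847]
ee_rot: [3.141, -0.004, 3.141]
wrist_force: [1.3, -0.1, 0.2]
width: 0.0561
```

Call:
step_arm(increments="0 0 0 0 0 0; 0 0 0 0 0 0; 0 0 0 0 0 0; 0 0 0 0 0 0", claw=1)

```text
time: 13.75
tool_pos: [0.5647, 0.0179, 0.0881]
ee_rot: [-3.141, 0.003, -3.141]
wrist_force: [0.4, -0.7, 3.2]
width: 0.0333
```

Call:
step_arm(increments="0 0 -0.8 0 0 0; 0 0 -1.5 0 0 0; 0 0 -2 0 0 0; 0 0 -2.5 0 0 0; 0 0 -2.5 0 0 0")

```text
time: 14.25
tool_pos: [0.563, 0.0189, 0.1812]
ee_rot: [3.14, -0.001, -3.141]
wrist_force: [0.6, 0.3, -1.3]
width: 0.0333
```

Call:
step_arm(increments="0 0 -2.5 0 0 0; 0 0 -2.5 0 0 0; 0 0 0 0 0 0")

```text
time: 14.55
tool_pos: [0.5653, 0.0187, 0.2352]
ee_rot: [3.141, 0.009, -3.141]
wrist_force: [-0.4, 0.1, -0.6]
width: 0.033
```

```bash
python3 - <<'E'
from h import *
o=get_obs();print(o['wrist_force'],o['tool_pos'],o['ee_rot'],o['width'],shift())
t=np.array([at('top',*p,.026) for p in((97,211),(163,207),(167,281),(103,287))]);print(t.mean(0))
E
```

```text
[-0.40298959  0.11625956 -0.63375121] [0.56529698 0.01868915 0.23520326] [ 3.14114357  0.00859119 -3.1408474 ] 0.033044797460443844 {'jaw': (5.5, -2.0, 0.43), 'block': (2.125, -1.875, 0.43), 'roller': (6.125, -0.125, 0.48)}
[0.46973261 0.30618747 0.026     ]
```

Call:
step_arm(increments="1.1 3.6 0 0 0 0; 1.2 3.6 0 0 0 0; 1.2 3.6 0 0 0 0; 1.2 3.6 0 0 0 0; 1.2 3.6 0 0 0 0")

```text
time: 15.1
tool_pos: [0.5028, 0.1995, 0.2274]
ee_rot: [-3.141, -0.004, -3.141]
wrist_force: [-0.2, 1.2, -1.8]
width: 0.0333
```

Call:
step_arm(increments="1.2 3.6 0 0 0 0; 1.2 3.6 0 0 0 0; 1.2 3.6 0 0 0 0; 0 0 0 0 0 0; 0 0 0 0 0 0")

```text
time: 15.6
tool_pos: [0.4675, 0.3064, 0.2276]
ee_rot: [-3.14, -0.003, -3.139]
wrist_force: [0.9, -0.9, -1.5]
width: 0.0332
```

Call:
step_arm(increments="0 0 3 0 0 0; 0 0 3.5 0 0 0; 0 0 3.5 0 0 0; 0 0 2.5 0 0 0; 0 0 0 0 0 0")

```text
time: 16.1
tool_pos: [0.4657, 0.303, 0.0988]
ee_rot: [-3.136, -0.01, 3.14]
wrist_force: [-1.0, -1.1, -2.0]
width: 0.0331
```

Call:
step_arm(increments="0 0 0 0 0 0; 0 0 0.6 0 0 0; 0 0 0.4 0 0 0; 0 0 0.2 0 0 0; 0 0 0 0 0 0")

```text
time: 16.6
tool_pos: [0.4687, 0.3063, 0.0927]
ee_rot: [3.141, 0.0, -3.141]
wrist_force: [0.3, 0.3, -0.5]
width: 0.0332
```

Call:
step_arm(increments="0 0 0.3 0 0 0; 0 0 0 0 0 0")

```text
time: 16.8
tool_pos: [0.4685, 0.3062, 0.0892]
ee_rot: [-3.141, -0.0, -3.141]
wrist_force: [-1.2, 0.1, -1.9]
width: 0.0333
```

Call:
step_arm(increments="0 0 0.3 0 0 0; 0 0 0 0 0 0; 0 0 0 0 0 0")

```text
time: 17.1
tool_pos: [0.4686, 0.3062, 0.0863]
ee_rot: [-3.142, -0.0, -3.141]
wrist_force: [-0.1, 0.3, -0.7]
width: 0.0334
```

Call:
step_arm(increments="0 0 0.3 0 0 0; 0 0 0 0 0 0; 0 0 0 0 0 0")

```text
time: 17.4
tool_pos: [0.4686, 0.3062, 0.0833]
ee_rot: [-3.142, -0.0, -3.141]
wrist_force: [0.4, -0.1, -1.5]
width: 0.0331
```

Call:
step_arm(increments="0 0 0.3 0 0 0; 0 0 0 0 0 0; 0 0 0 0 0 0")

```text
time: 17.7
tool_pos: [0.4692, 0.3064, 0.0821]
ee_rot: [3.141, 0.002, -3.141]
wrist_force: [-1.6, -1.3, 5.1]
width: 0.0334
```

Call:
step_arm(increments="0 0 0.15 0 0 0; 0 0 0 0 0 0; 0 0 0 0 0 0")

```text
time: 18.0
tool_pos: [0.4694, 0.3065, 0.0821]
ee_rot: [3.14, 0.003, -3.141]
wrist_force: [-2.4, -2.0, 11.2]
width: 0.0335
```

Contact with the floor at TCP 0.082, as expected. I ease off, open and go up.

Call:
step_arm(increments="0 0 -0.3 0 0 0; 0 0 0 0 0 0")

```text
time: 18.2
tool_pos: [0.4688, 0.3064, 0.0821]
ee_rot: [3.141, 0.001, -3.141]
wrist_force: [-0.8, -0.5, 7.8]
width: 0.0333
```

Call:
step_arm(increments="0 0 0 0 0 0; 0 0 0 0 0 0; 0 0 0 0 0 0; 0 0 0 0 0 0", claw=-0.2)

```text
time: 18.6
tool_pos: [0.4686, 0.3062, 0.0817]
ee_rot: [-3.141, -0.0, -3.141]
wrist_force: [0.1, -0.2, -0.1]
width: 0.0562
```

Call:
step_arm(increments="0 0 -1.5 0 0 0; 0 0 -3 0 0 0; 0 0 -4 0 0 0; 0 0 -4 0 0 0; 0 0 0 0 0 0")

```text
time: 19.1
tool_pos: [0.4717, 0.3079, 0.2161]
ee_rot: [3.135, 0.013, -3.141]
wrist_force: [-0.7, 0.2, -0.0]
width: 0.0564
```

Call:
step_arm(increments="4 0 0 0 0 0; 4 0 0 0 0 0; 4 0 0 0 0 0; 0 0 0 0 0 0; 0 0 0 0 0 0")

```text
time: 19.6
tool_pos: [0.3484, 0.3063, 0.2076]
ee_rot: [3.141, 0.002, -3.14]
wrist_force: [0.2, 0.2, 0.6]
width: 0.056
```

```bash
python3 - <<'E'
from h import *
o=get_obs();print(o['wrist_force'],o['tool_pos'],shift())
s=snapshot('side')[:,:,::-1];t=snapshot('top')[:,:,::-1]
print('expected foot top px',px('top',[.469,.306,.118]),px('side',[.469,.306,.118]),px('side',[.469,.306,.006]))
cv2.imwrite('pics/K.png',cv2.resize(np.hstack([s[120:330,60:400],t[100:310,70:400]]),(798,250),interpolation=cv2.INTER_AREA))
E
```

```text
[0.24121215 0.20015707 0.59124039] [0.34838514 0.3063384  0.20761533] {'jaw': (6.0, -0.125, 0.63), 'block': (0.125, 0.0, 0.91), 'roller': (6.0, 0.0, 0.78)}
expected foot top px [119.6 246.9] [123.5 175.6] [132.4 222.1]
```

View pics/K.png

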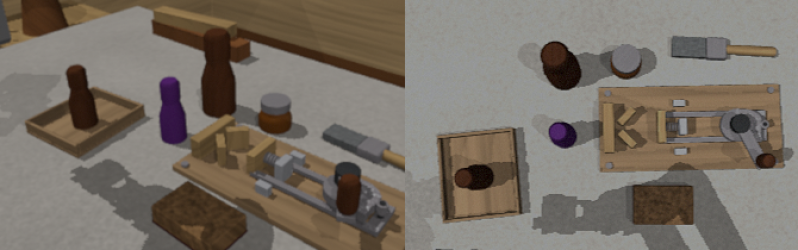

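Crop K shows the foot upright in the middle of the tray, the jaw open (6.0 px) with the roller in the dwell, and the bystanders where they were. I hand in.

```bash
python3 -c "
from bench import *
print(close_job(), get_obs()['time'])"
```

```text
the job is handed in; nothing more can be done
the job is handed in; nothing more can be done
```

The crank is in the cam's dwell and released, and the jaw stays open. The foot stands upright in the tray. I handed the job in at about 20 s; no verdict is reported.

**What I did:** I gripped the knob, cranked over the crest (about 1.7 rad from the start) and let go at about 1.98 rad. Then I lifted the foot out by its neck and set it near the tray's centre.

**Last checks:**
- **Jaw:** the top picture puts the follower at about 12 mm. It read the same after release, and the roller read the same at the end.
- **Foot:** upright, set down at about (0.469, 0.306) against a tray centre of (0.470, 0.306).
- **Robot and bystanders:** the wrist force was about zero with the hand clear. The brush, block and jar look unmoved.

**What disagreed:**
- **Higher force on the rise:** near the crest I felt up to about 25 N, against the 11 N given. Two causes may have added to it: the fixed hand angle and vertical load from the grip.
- **The stall at 1.61 rad:** I backed off, and the picture showed the jaw closing as I did, so this was still the rise and not the stop lip. I then turned the hand with the crank and carried on over the crest. I never felt the lip.
- **Jaw reading limit:** the follower value comes from the images and is good only to about 0.5 mm.

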